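# Rotate the battery packs in the gravity lane

### The job

Two battery packs go out to a customer: take them from the low front end of the sloped lane, the frontmost first and then the one that slides down after it, and put them side by side in the blue order tray, leaving the other orange packs in the lane. Only then restock the lane: load every green pack that is there into the lane behind the old ones, in any order, namely those standing on the counter and the one in the charger, which has to be drawn out sideways because the roof blocks its top. Leave the other things on the counter alone.

Things in the scene. Friction and masses are not known exactly. Their poses are not given: they have to be found in the camera images.
- lane: black stand of the gravity-feed lane, fixed, 360 x 100 mm foot; origin on the table under it, x towards the high rear end. The bed is slippery: packs slide down by themselves until they meet the stop or the pack ahead. Three or four old packs (orange) queue in it at first
- bed: sloped aluminium bed of the lane, falling 15 degrees to a red stop at its low front end, 345 mm long, 56 mm wide between black guides 15 mm high, 6 mm thick; stop 30 mm high, rear lip 15 mm. Origin on the bed surface, mid-width, at the stop's inner face, 24 mm above the table; x uphill along the bed, y across, z square off the bed
- tray: blue order tray, fixed, 210 x 110 mm outside, rim 20 mm high, walls and floor 4 mm; origin under its middle, x along its length; starts empty, room for two packs side by side along its length
- charger: grey charger, fixed. Origin on the table under the middle of its side opening; its bay (56 mm wide, 22 mm deep, walls 12 mm) goes in along +x. Base plate 6 mm thick, x = -95 to 105 mm, 90 mm wide. Roof 64 to 74 mm above the table, x = 0 to 105 mm. The pack stands 20 mm under the roof and sticks out 28 mm on the -x side: hold it there by its two sides and draw it along -x
- charged: black battery pack with a green label, in the charger's bay at first; 48 x 48 x 54 mm (54 upright, along its z), about 160 g; origin at its centre
- old1: black battery pack with an orange label (old stock), number 1 from the front of the lane at first; 48 x 48 x 54 mm (54 upright, along its z), about 160 g; origin at its centre; its x points uphill at first
- old2: black battery pack with an orange label (old stock), number 2 from the front of the lane at first; 48 x 48 x 54 mm (54 upright, along its z), about 160 g; origin at its centre; its x points uphill at first
- old3: black battery pack with an orange label (old stock), number 3 from the front of the lane at first; 48 x 48 x 54 mm (54 upright, along its z), about 160 g; origin at its centre; its x points uphill at first
- old4: black battery pack with an orange label (old stock), number 4 from the front of the lane at first (may be absent); 48 x 48 x 54 mm (54 upright, along its z), about 160 g; origin at its centre; its x points uphill at first
- new1: black battery pack with a green label (new stock), standing on the counter at first (may be absent); 48 x 48 x 54 mm (54 upright, along its z), about 160 g; origin at its centre
- new2: black battery pack with a green label (new stock), standing on the counter at first (may be absent); 48 x 48 x 54 mm (54 upright, along its z), about 160 g; origin at its centre
- new3: black battery pack with a green label (new stock), standing on the counter at first (may be absent); 48 x 48 x 54 mm (54 upright, along its z), about 160 g; origin at its centre
- new4: black battery pack with a green label (new stock), standing on the counter at first (may be absent); 48 x 48 x 54 mm (54 upright, along its z), about 160 g; origin at its centre
- bell: domed steel bicycle bell, 54 mm across, 35 mm high; origin under its middle; not part of the job
- oil_tin: oil tin with a red label, 54 mm across, 100 mm high; origin under its middle; not part of the job
- light_carton: cardboard carton, 60 x 80 x 45 mm; origin under its middle; not part of the job
Things that resemble listed ones, but are neither listed nor needed, are in the scene too. Leave any yellow look-alike of the old1 alone. There is more than one size of the tray; the job needs the largest.

How it is judged (in metres and radians):
On the way, in this order (a step that is already met when the one before it is completed fails the run):
1. the frontmost orange pack stands in the order tray (x of old1 in the frame of tray between -0.085 and 0.085 m and y of old1 in the frame of tray between -0.035 and 0.035 m and z of old1 in the frame of tray between 0.02 and 0.042 m), for 0.2 s.
2. the second orange pack stands in the order tray (x of old2 in the frame of tray between -0.085 and 0.085 m and y of old2 in the frame of tray between -0.035 and 0.035 m and z of old2 in the frame of tray between 0.02 and 0.042 m), for 0.2 s.
3. after that, the first green pack is in the lane (((x of charged in the frame of bed between 0 and 0.345 m and y of charged in the frame of bed between -0.015 and 0.015 m and z of charged in the frame of bed between 0.018 and 0.034 m) or (x of new1 in the frame of bed between 0 and 0.345 m and y of new1 in the frame of bed between -0.015 and 0.015 m and z of new1 in the frame of bed between 0.018 and 0.034 m) or (x of new2 in the frame of bed between 0 and 0.345 m and y of new2 in the frame of bed between -0.015 and 0.015 m and z of new2 in the frame of bed between 0.018 and 0.034 m) or (x of new3 in the frame of bed between 0 and 0.345 m and y of new3 in the frame of bed between -0.015 and 0.015 m and z of new3 in the frame of bed between 0.018 and 0.034 m) or (x of new4 in the frame of bed between 0 and 0.345 m and y of new4 in the frame of bed between -0.015 and 0.015 m and z of new4 in the frame of bed between 0.018 and 0.034 m))), for 0.2 s.
At the end, for the whole second after the job is handed in: old1 and old2 on the tray floor (centres within 85 mm along, 35 mm across of its middle); old3, old4 in the lane, centres within 95 mm of the stop; every green pack on the bed between the guides (within 15 mm of the middle line), 30 mm or more uphill of each old pack; all at rest, on any face (all of step 1 and all of step 2 and x of old3 in the frame of bed between 0 and 0.095 m and y of old3 in the frame of bed between -0.015 and 0.015 m and z of old3 in the frame of bed between 0.018 and 0.034 m and x of old4 in the frame of bed between 0 and 0.095 m and y of old4 in the frame of bed between -0.015 and 0.015 m and z of old4 in the frame of bed between 0.018 and 0.034 m and x of charged in the frame of bed between 0 and 0.345 m and y of charged in the frame of bed between -0.015 and 0.015 m and z of charged in the frame of bed between 0.018 and 0.034 m and x of new1 in the frame of bed between 0 and 0.345 m and y of new1 in the frame of bed between -0.015 and 0.015 m and z of new1 in the frame of bed between 0.018 and 0.034 m and x of new2 in the frame of bed between 0 and 0.345 m and y of new2 in the frame of bed between -0.015 and 0.015 m and z of new2 in the frame of bed between 0.018 and 0.034 m and x of new3 in the frame of bed between 0 and 0.345 m and y of new3 in the frame of bed between -0.015 and 0.015 m and z of new3 in the frame of bed between 0.018 and 0.034 m and x of new4 in the frame of bed between 0 and 0.345 m and y of new4 in the frame of bed between -0.015 and 0.015 m and z of new4 in the frame of bed between 0.018 and 0.034 m and x of each of charged, new1, new2, new3, new4 in the frame of old3 above 0.03 m and x of each of charged, new1, new2, new3, new4 in the frame of old4 above 0.03 m and linear speed of each of old1, old2, old3, old4, charged, new1, new2, new3, new4 below 0.03 m/s); the robot touches nothing.
It fails at once if the bell is moved or knocked over (distance of bell from where it was at the start of the episode above 0.04 m or angle between bell's own z axis and vertical above 0.5 rad).
It fails at once if the oil tin is moved or knocked over (distance of oil_tin from where it was at the start of the episode above 0.04 m or angle between oil_tin's own z axis and vertical above 0.5 rad).
It fails at once if the carton is moved or knocked over (distance of light_carton from where it was at the start of the episode above 0.04 m or angle between light_carton's own z axis and vertical above 0.5 rad).
Of old4, new1, new2, new3, new4 only 3 to 4 are there at a start; the rules pass over those that are not, and their reading is None.
At some moment in a run one of new1, new2, new3, new4 may be knocked a few centimetres aside while the robot is not near it.
Once in a run the grip may slacken for a moment while it holds something.
It also fails if it takes over 210 s, if anything falls off the work surface, if the arm or the gripper's body presses on something with over 40 N, if the wrist force passes 120 N, or if a joint passes its speed limit or range.

### The arm

A 7-joint arm with a two-finger parallel gripper is mounted at the origin on the work surface. World frame = base frame: x ahead of the robot, y to its left, z up, the work surface at z = 0. Lengths are in m, angles in degrees, forces in N, time in s.
With the tool pointing down it reaches from about 0.425 to 0.95 m from the base axis. Payload 16.7 kg.
Tool frame: the origin (TCP) lies on the mounting face of the last link; the fingertips stand 199 mm ahead of it and the grasp point (between the pads) lies 180 mm ahead of it; z points along the fingers, y is the direction in which the jaws open and shut (so a half turn about z gives the same grasp; the last joint's range is limited). The gripper opens to 94 mm and grips with 3 to 60 N. Pads are 16 mm wide; open, the fingers measure 119 mm over their backs; the gripper's body (75 mm by 177 mm) begins 78 mm behind the grasp point.
Start: joints at [61.507, 24.414, 4.234, 92.017, -1.954, 63.644, -3.845], TCP at [0.23, -0.635, 0.405] pointing down, gripper open.
Joint ranges: [-163.25, 163.25], [-28.42, 122.38], [-70.27, 78.77], [12.13, 141.07], [-58.53, 238.53], [9.26, 117.41], [-156.51, 156.51]. Speed limits (degrees/s): [108.29, 108.29, 136.94, 136.94, 172.46, 172.46, 172.46].

### API

Orientations are given as [roll, pitch, yaw] about the fixed x, y, z axes, in that order (R = Rz(yaw) Ry(pitch) Rx(roll)).
In Python, from rig import arm gives the robot as it stands.
- The arm moves only by the tool step_arm, never from a script. Its argument "deltas" is a list of rows, each a list of 7 numbers: the shift along the tool's x, y, z in mm, then the turn, a rotation vector about the tool's x, y, z in rad, then the opening, from 0 (shut) to 1 (fully open). In form: [[x, y, z, rx, ry, rz, gripper], ...]. A call has 1 to 20 rows; each row is the pose to reach, as a shift and turn from the pose commanded when the call began, along the tool's axes at that moment; what a row does not reach only later rows make up. A row lasts 1/8 s, in which the tool goes at most 62.5 mm and 10.7 degrees, less where a joint would pass 70% of its speed; a pose out of reach is approached as far as the arm can. A call with a gripper value outside its range is refused whole. The fingers move at their own pace and stop on an object; the grip force is fixed at half the most. Time passes only in rows, so rows that repeat a pose let the fingers close. It gives the time, the measured TCP pose, the force and the opening at its end, in the units of the state.
- arm.state(): the state, without advancing time (a new reading comes with each control period).
- arm.get_image(name): name is "side" or "top" or "wrist"; returns a dict with "img" (400x640x3 uint8, blue, green, red), "fx", "fy", "cx", "cy" (pixels), "R" (3x3) and "t" (3): a world point X has camera coordinates R X + t. Camera axes: x right, y down, z forward; pixel columns grow to the right and rows downward; lengths in m; the calibration is good to about 2 mm. A picture is of the moment at which its call begins. There is no depth.
- arm.job_done(): hands the job in, once; it reports no verdict.
Trained networks look in the newest picture that a camera, given by its name, has taken for a name from the list of things; names that differ only in an ending like _2 or _b are one class to them, and where a whole thing is asked for, a point or a joint stands for the part that bears it (a point fixed in the world has none). Each returns a list of dicts, best first, with "conf" (0 to 1); they miss things now and then, are a little off and sometimes report something else, mostly with a low value. They report only what shows in the picture. A call takes as long as a camera call. They do not tell look-alikes from the thing itself.
- arm.regions_of(camera, target): "mask" (400x640 bool, what is visible of it) and "centre" ([column, row] in pixels, amid what is visible of it).
- arm.place_of(camera, target): "centre" ([column, row] in pixels: a listed point, or the origin of a listed thing).
The state is a dict: "time": time; "joint_positions": joint angles; "joint_vel": joint speeds; "joint_efforts": joint torques, N m; "position": TCP position; "orientation": TCP orientation; "ft_force": force on the tool from outside, world axes, zero at the start; "ft_torque": the same for the moment, N m; "grip_width": finger opening in m.
Only numpy, scipy, OpenCV 4.12 (cv2) and the standard library are available. Lean on these libraries where they do the work, as an engineer would, in place of code of your own. Each camera call takes 0.05 s, during which the arm holds its last target.

## Working session

There is one attempt and no reset: what is moved stays moved. The work goes in short steps, Python scripts to look and compute and a tool call to move; the robot and the scene stay as the last step left them, time stands still between calls to the robot, and variables do not carry over. Pictures are saved under pics/ and viewed, and the job is handed in when it is done.

Besides the shell and the picture viewer there is one more tool, called as name([rows], argument=value, ...), one row to a line, values as JSON. step_arm: Moves the arm, as the interface text tells. Its arguments: {"type":"object","properties":{"deltas":{"type":"array","items":{"type":"array","items":{"type":"number"}}}},"required":["deltas"]}

```bash
ls; mkdir -p pics; python3 - <<'E'
from rig import arm
import cv2
s=arm.state(); print({k:s[k] for k in('time','position','orientation','grip_width')})
for n in('side','top','wrist'):
    d=arm.get_image(n); cv2.imwrite(f'pics/{n}0.png',d['img']); print(n,d['fx'],d['cx'],d['cy'],d['R'],d['t'])
E
```

```text
pics
{'time': 0.0, 'position': array([ 0.22995459, -0.63442154,  0.40396987]), 'orientation': array([-1.79925513e+02,  6.18996077e-03,  1.99230861e+01]), 'grip_width': 0.09411736718633418}
side 400.3928095206919 319.0674683266334 203.10166245918606 [[-0.96761076 -0.25242804 -0.00308278]
 [-0.16787464  0.65252376 -0.738939  ]
 [ 0.18854051 -0.71448781 -0.67376527]] [0.60310685 0.1488081  0.8749849 ]
top 366.95621592130766 322.6924193088104 186.98214254898363 [[-0.00731759 -0.9995198  -0.0301103 ]
 [-0.99729893  0.00949542 -0.07283327]
 [ 0.0730842   0.02949601 -0.9968895 ]] [0.03894968 0.61077771 0.90282782]
wrist 341.330408650677 322.2115410407226 196.402520617676 [[ 0.3410434  -0.94004513 -0.00213471]
 [-0.90011352 -0.32720958  0.28762743]
 [-0.27108127 -0.09617195 -0.95774   ]] [-0.67391783 -0.03081402  0.3933538 ]
```

View pics/side0.png

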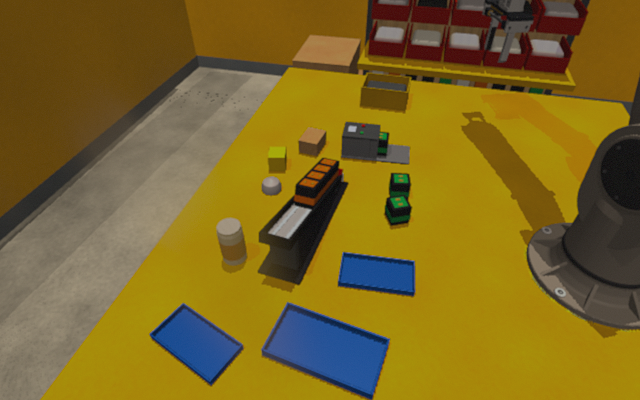

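View pics/top0.png

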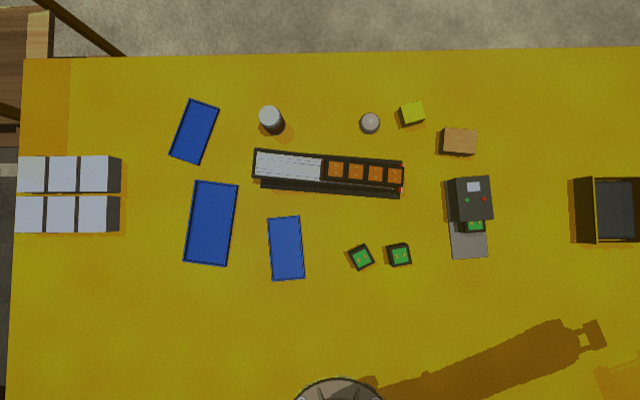

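View pics/wrist0.png

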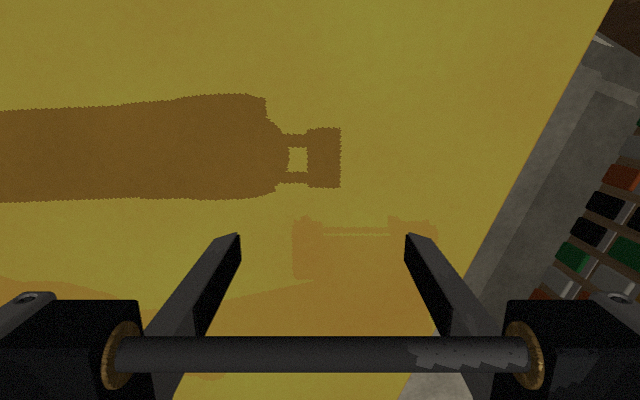

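```bash
cat > h.py <<'E'
from rig import arm
import numpy as np, cv2
from scipy.spatial.transform import Rotation as Ro
def cam(n): return arm.get_image(n)
def ray(d,u,v):
    c=-d['R'].T@d['t']; r=d['R'].T@np.array([(u-d['cx'])/d['fx'],(v-d['cy'])/d['fy'],1]); return c,r
def onz(d,u,v,z):
    c,r=ray(d,u,v); return c+r*(z-c[2])/r[2]
def proj(d,X):
    p=d['R']@np.asarray(X,float)+d['t']; return np.array([d['cx']+d['fx']*p[0]/p[2],d['cy']+d['fy']*p[1]/p[2]])
def tri(ds,uvs):
    A=np.zeros((3,3));b=np.zeros(3)
    for d,(u,v) in zip(ds,uvs):
        c,r=ray(d,u,v); r/=np.linalg.norm(r);P=np.eye(3)-np.outer(r,r);A+=P;b+=P@c
    return np.linalg.solve(A,b)
def delta(pos,rpy,s=None):
    """tool-frame shift (mm) of TCP & rotvec to reach TCP pose"""
    s=s or arm.state(); R0=Ro.from_euler('xyz',s['orientation'],degrees=True); R1=Ro.from_euler('xyz',rpy,degrees=True) if not isinstance(rpy,Ro) else rpy
    return np.round(R0.inv().apply(np.asarray(pos)-s['position'])*1000,1), np.round((R0.inv()*R1).as_rotvec(),4)
def st():
    s=arm.state(); R=Ro.from_euler('xyz',s['orientation'],degrees=True)
    print('t',round(s['time'],2),'tcp',s['position'].round(4),'rpy',s['orientation'].round(2),'grasp',(s['position']+R.apply([0,0,.18])).round(4),'F',np.round(s['ft_force'],1),'w',round(s['grip_width'],4)); return s
E
python3 - <<'E'
from h import *
T=cam('top');S=cam('side')
for n,z in [('tray',.0),('lane',0),('bed',.024),('charger',0),('old1',.06),('charged',.03),('new1',.027),('bell',0),('oil_tin',0),('light_carton',0)]:
    for c,d in(('top',T),('side',S)):
        print(n,c,[(round(o['conf'],2),np.round(o['centre']),onz(d,*o['centre'],z).round(3)) for o in arm.place_of(c,n)])
for i,n in enumerate(('top','side')):
    d=(T,S)[i]['img']
    cr=d[90:290,170:500] if i==0 else d[100:290,250:430]
    cv2.imwrite(f'pics/crop{n}.png',cv2.resize(cr,None,fx=2.4 if i==0 else 3,fy=2.4 if i==0 else 3,interpolation=2))
E
```

```text
tray top [(0.98, array([195., 134.]), array([0.756, 0.372, 0.   ])), (0.87, array([288., 246.]), array([0.462, 0.126, 0.   ])), (0.75, array([214., 222.]), array([0.524, 0.316, 0.   ]))]
tray side [(0.85, array([195., 341.]), array([0.77, 0.37, 0.  ])), (0.84, array([324., 350.]), array([0.528, 0.326, 0.   ])), (0.63, array([376., 277.]), array([ 0.461,  0.135, -0.   ]))]
lane top [(0.85, array([328., 174.]), array([0.646, 0.021, 0.   ]))]
lane side [(0.79, array([307., 225.]), array([0.648, 0.021, 0.   ]))]
bed top [(0.86, array([395., 180.]), array([ 0.628, -0.147,  0.024])), (0.63, array([334., 178.]), array([0.634, 0.005, 0.024]))]
bed side [(0.88, array([327., 177.]), array([ 0.64 , -0.146,  0.024]))]
charger top [(0.84, array([466., 218.]), array([ 0.53 , -0.328,  0.   ]))]
charger side [(0.8, array([378., 153.]), array([ 0.523, -0.327,  0.   ])), (0.46, array([327., 169.]), array([ 0.653, -0.208,  0.   ]))]
old1 top [(0.78, array([410., 113.]), array([ 0.787, -0.181,  0.06 ])), (0.66, array([391., 176.]), array([ 0.633, -0.133,  0.06 ])), (0.62, array([330., 169.]), array([0.6
[... 888 characters left out ...]
.78, array([397., 185.]), array([ 0.453, -0.154,  0.027])), (0.47, array([381., 144.]), array([ 0.52 , -0.332,  0.027]))]
bell top [(0.74, array([461., 219.]), array([ 0.528, -0.317,  0.   ])), (0.6, array([368., 124.]), array([ 0.778, -0.085,  0.   ]))]
bell side [(0.86, array([275., 186.]), array([ 0.774, -0.102,  0.   ])), (0.46, array([327., 173.]), array([ 0.65 , -0.192,  0.   ]))]
oil_tin top []
oil_tin side [(0.87, array([232., 257.]), array([0.786, 0.16 , 0.   ]))]
light_carton top [(0.84, array([456., 141.]), array([ 0.729, -0.31 ,  0.   ])), (0.52, array([361., 258.]), array([ 0.432, -0.061,  0.   ]))]
light_carton side [(0.72, array([310., 147.]), array([ 0.732, -0.302,  0.   ]))]
```

View pics/croptop.png

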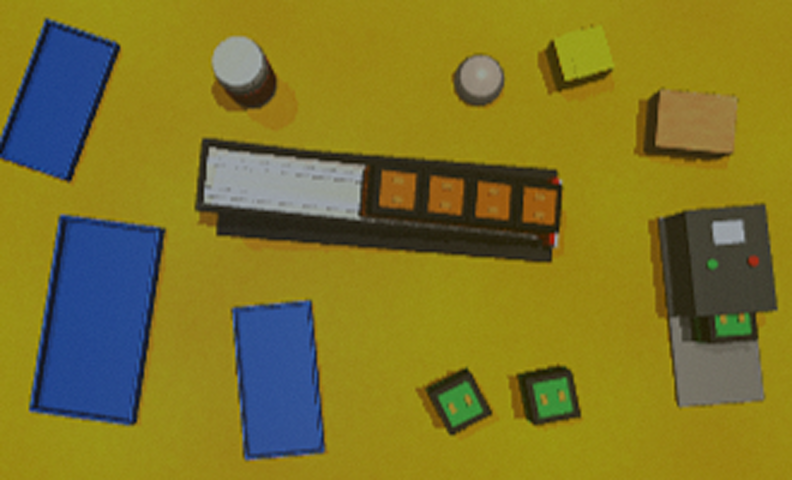

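View pics/cropside.png

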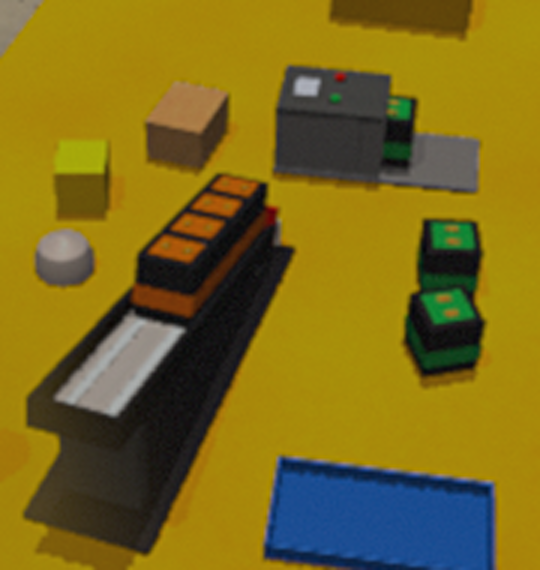

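```bash
cat > fit.py <<'E'
from h import *
from scipy.optimize import least_squares
def blobs(img,lo,hi,roi,mina=20):
    hsv=cv2.cvtColor(img,cv2.COLOR_BGR2HSV); m=cv2.inRange(hsv,np.array(lo),np.array(hi)); k=np.zeros_like(m); x0,x1,y0,y1=roi; k[y0:y1,x0:x1]=m[y0:y1,x0:x1]
    n,l,s,c=cv2.connectedComponentsWithStats(k); return [(s[i,4],c[i]) for i in range(1,n) if s[i,4]>=mina],k,l
def bedR(yaw): return Ro.from_euler('z',yaw)*Ro.from_euler('y',-15,degrees=True)
E
python3 - <<'E'
from fit import *
T=cam('top');S=cam('side')
print(cv2.cvtColor(T['img'],cv2.COLOR_BGR2HSV)[[170,174,222,257,248],[336,395,212,362,286]])
b,_,_=blobs(T['img'],(4,120,90),(16,255,255),(320,405,150,190)); 
print(b)
b2,_,_=blobs(S['img'],(4,120,90),(16,255,255),(285,345,155,210)); print(b2)
# trays
for roi in((160,225,95,170),(180,245,175,272),(262,310,210,287)):
    bl,m,l=blobs(T['img'],(100,120,40),(130,255,255),roi,300)
    m=cv2.morphologyEx(m,cv2.MORPH_CLOSE,np.ones((5,5)))
    c=max(cv2.findContours(m,0,2)[0],key=cv2.contourArea); bx=cv2.boxPoints(cv2.minAreaRect(c))
    P=np.array([onz(T,*p,.018) for p in bx]); print(P[:,:2].round(3).tolist(),P.mean(0).round(3),np.linalg.norm(P-np.roll(P,1,0),axis=1).round(3))
E
```

```text
[[ 16 217 153]
 [ 16 235 151]
 [110 192 142]
 [ 60 155 145]
 [110 172 150]]
[(np.int32(22), array([331.27272727, 163.04545455])), (np.int32(47), array([339.57446809, 168.34042553])), (np.int32(165), array([355.15757576, 171.01818182])), (np.int32(165), array([374.86666667, 173.14545455])), (np.int32(27), array([331.74074074, 172.55555556])), (np.int32(161), array([393.95031056, 175.34782609]))]
[(np.int32(62), array([328.03225806, 161.72580645])), (np.int32(75), array([321.90666667, 167.82666667])), (np.int32(89), array([315.4494382 , 174.80898876])), (np.int32(96), array([308.13541667, 182.36458333])), (np.int32(129), array([303.80620155, 199.64341085]))]
[[0.701, 0.435], [0.85, 0.382], [0.818, 0.301], [0.67, 0.354]] [0.76  0.368 0.018] [0.087 0.158 0.088 0.157]
[[0.429, 0.391], [0.636, 0.364], [0.618, 0.251], [0.412, 0.279]] [0.524 0.321 0.018] [0.113 0.209 0.115 0.208]
[[0.533, 0.177], [0.54, 0.094], [0.386, 0.081], [0.379, 0.163]] [0.459 0.129 0.018] [0.155 0.084 0.155 0.083]
```

```bash
python3 - <<'E'
from fit import *
T=cam('top');S=cam('side')
b,_,_=blobs(T['img'],(4,120,90),(19,255,255),(325,405,150,190),60); b2,_,_=blobs(S['img'],(4,120,90),(19,255,255),(285,345,155,210),30)
t=sorted([c for a,c in b],key=lambda c:-c[0]); s=sorted([c for a,c in b2],key=lambda c:c[1])[:4]
print(np.round(t),np.round(s))
def bp(p,x,y,z): return np.array([p[0],p[1],.024])+bedR(p[2]).apply([x,y,z])
def res(p,use='ts'):
    r=[]
    for k in range(4):
        X=bp(p,.024+.048*k,0,.054)
        if 't' in use:r+=list(proj(T,X)-t[k])
        if 's' in use:r+=list(proj(S,X)-s[k])
    return r
for u in('ts','t','s'):
    f=least_squares(res,[.635,-.147,1.6],args=(u,)); print(u,f.x[:2].round(4),np.degrees(f.x[2]).round(2),np.round(f.fun,1))
f=least_squares(res,[.635,-.147,1.6]); np.save('bed.npy',f.x)
im=T['img'].copy(); im2=S['img'].copy()
for d,i in((T,im),(S,im2)):
  for x in(0,.345):
    for y in(-.028,.028): 
      u=proj(d,bp(f.x,x,y,0)); print(u.round(1)); cv2.circle(i,tuple(int(q) for q in u.round()),1,(255,0,255),-1)
a=cv2.resize(im[130:210,240:420],None,fx=4,fy=4);cv2.imwrite('pics/f1.png',a);cv2.imwrite('pics/f2.png',cv2.resize(im2[140:280,250:360],None,fx=4,fy=4))
E
```

```text
[[394. 175.]
 [375. 173.]
 [355. 171.]
 [335. 169.]] [[328. 162.]
 [322. 168.]
 [315. 175.]
 [308. 182.]]
ts [ 0.6328 -0.1455] 84.73 [-0.1 -0.3  0.4  0.1  0.  -0.5  0.5  0.3  0.1 -0.5  0.5  0.3  0.  -0.6
  0.6  0.3]
t [ 0.632  -0.1455] 84.97 [-0.1  0.   0.  -0.   0.1  0.  -0.   0. ]
s [ 0.634  -0.1461] 84.52 [ 0.  -0.1  0.1  0.  -0.1  0.   0.   0. ]
[394.8 166.6]
[393.2 188.7]
[256.2 150. ]
[253.9 174.1]
[319.5 175. ]
[339.1 179.4]
[262.5 237.7]
[288.4 244.8]
```

View pics/f1.png

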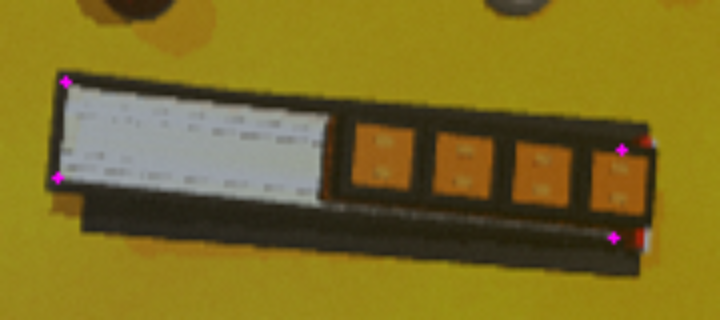

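View pics/f2.png

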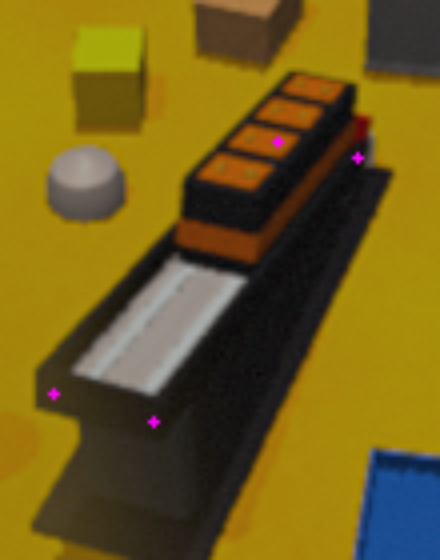

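```bash
cat >> fit.py <<'E'
P=np.load('bed.npy')
def bedpose(x,z,y=0.,dz=0.):
    R=bedR(P[2]); g=np.array([P[0],P[1],.024])+R.apply([x,y,z]); return g+R.apply([0,0,.18]), R*Ro.from_euler('x',180,degrees=True)
def downpose(g,yaw): # grasp point g, yaw deg
    return np.asarray(g,float)+[0,0,.18], Ro.from_euler('xyz',[180,0,yaw],degrees=True)
E
python3 - <<'E'
from fit import *
st()
p,R=bedpose(.024,.139); print(p,R.as_euler('xyz',degrees=True),delta(p,R))
E
```

```text
t 1.45 tcp [ 0.2301 -0.6346  0.4047] rpy [-180.     -0.     19.93] grasp [ 0.2301 -0.6346  0.2247] F [-0.5  0.6  0.7] w 0.094
[ 0.62738671 -0.20461682  0.338342  ] [180.         -15.          84.72544925] (array([ 520.1, -268.8,   66.4]), array([ 0.148 ,  0.2332, -1.1242]))
```

step_arm([
  [520,-269,66,0.148,0.2332,-1.1242,1],
  [520,-269,66,0.148,0.2332,-1.1242,1],
  [520,-269,66,0.148,0.2332,-1.1242,1],
  [520,-269,66,0.148,0.2332,-1.1242,1],
  [520,-269,66,0.148,0.2332,-1.1242,1],
  [520,-269,66,0.148,0.2332,-1.1242,1],
  [520,-269,66,0.148,0.2332,-1.1242,1],
  [520,-269,66,0.148,0.2332,-1.1242,1],
  [520,-269,66,0.148,0.2332,-1.1242,1],
  [520,-269,66,0.148,0.2332,-1.1242,1],
  [520,-269,66,0.148,0.2332,-1.1242,1],
  [520,-269,66,0.148,0.2332,-1.1242,1],
  [520,-269,66,0.148,0.2332,-1.1242,1],
  [520,-269,66,0.148,0.2332,-1.1242,1],
  [520,-269,66,0.148,0.2332,-1.1242,1],
])

```text
time: 3.32
position: [0.627, -0.205, 0.3388]
orientation: [180.0, -15.0, 84.7]
ft_force: [-0.8, 0.2, -0.4]
grip_width: 0.0938
```

```bash
python3 - <<'E'
from fit import *
st()
p,R=bedpose(.024,.139); print(delta(p,R))
W=cam('wrist'); im=W['img'].copy()
b=np.array([P[0],P[1],.024])
for x in(0,.048):
  for y in(-.024,.024):
    u=proj(W,b+bedR(P[2]).apply([x,y,.054])); cv2.circle(im,tuple(int(q) for q in u.round()),3,(255,0,255),-1)
cv2.imwrite('pics/w1.png',im)
E
```

```text
t 3.33 tcp [ 0.627  -0.205   0.3388] rpy [179.99 -14.99  84.68] grasp [ 0.6313 -0.1586  0.1649] F [-0.8  0.2 -0.4] w 0.0938
(array([0.2, 0.4, 0.6]), array([ 0.0003,  0.0002, -0.0007]))
```

View pics/w1.png

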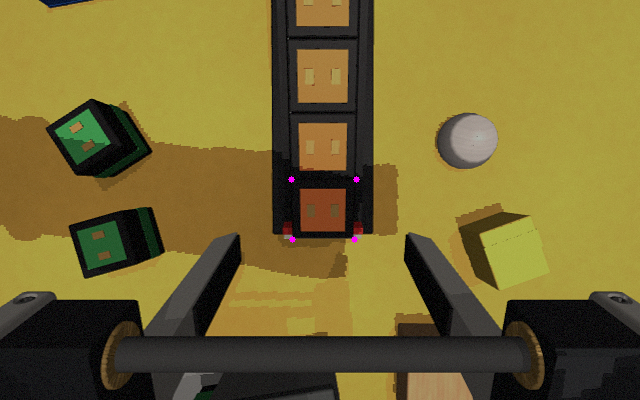

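step_arm([
  [1,0,40,0,0,0,1],
  [1,0,80,0,0,0,1],
  [1,0,95,0,0,0,1],
  [1,0,100,0,0,0,1],
  [1,0,100,0,0,0,1],
  [1,0,100,0,0,0,0],
  [1,0,100,0,0,0,0],
  [1,0,100,0,0,0,0],
  [1,0,100,0,0,0,0],
  [1,0,100,0,0,0,0],
  [1,0,100,0,0,0,0],
])

```text
time: 4.75
position: [0.6297, -0.1777, 0.2424]
orientation: [-180.0, -15.0, 84.7]
ft_force: [-0.1, -0.2, 0.4]
grip_width: 0.0477
```

```bash
python3 - <<'E'
from fit import *
st()
p,R=bedpose(.024,.139)
W=cam('wrist'); im=W['img'].copy()
cv2.imwrite('pics/w2.png',im)
E
```

```text
t 4.75 tcp [ 0.6297 -0.1777  0.2424] rpy [-180.    -15.     84.73] grasp [ 0.634  -0.1313  0.0685] F [-0.1 -0.2  0.4] w 0.0477
```

View pics/w2.png

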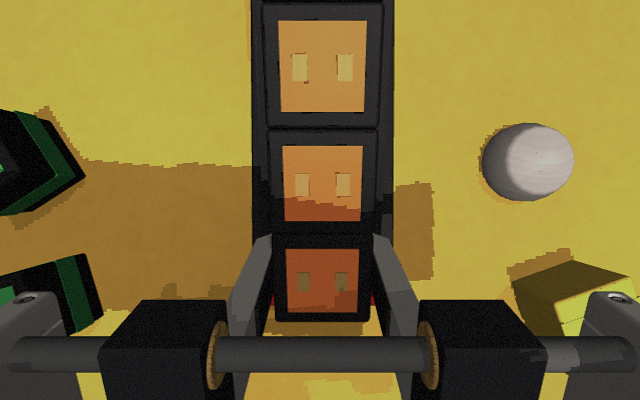

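step_arm([
  [0,0,-10,0,0,0,0],
  [0,0,-30,0,0,0,0],
  [0,0,-55,0,0,0,0],
  [0,0,-75,0,0,0,0],
  [0,0,-75,0,0,0,0],
])

```text
time: 5.42
position: [0.6283, -0.1977, 0.317]
orientation: [179.8, -14.9, 84.7]
ft_force: [-0.2, 0.5, -1.7]
grip_width: 0.0478
```

```bash
cat >> fit.py <<'E'
tc=np.array([.525,.323]); ty=np.radians(-7.6)
def trayslot(x,z,y=0.): 
    c,s=np.cos(ty),np.sin(ty); return downpose([tc[0]+c*x-s*y,tc[1]+s*x+c*y,z],172.4)
E
python3 - <<'E'
from fit import *
s=st()
print(delta(*downpose([.52,-.08,.14],128)))
print(delta(*trayslot(.045,.13)))
print(s['joint_positions'].round(1))
E
```

```text
t 5.42 tcp [ 0.6283 -0.1977  0.317 ] rpy [179.82 -14.94  84.72] grasp [ 0.6331 -0.1516  0.143 ] F [-0.2  0.5 -1.7] w 0.0478
(array([ 104.4, -118.7,   24.3]), array([ 0.1015, -0.2471, -0.7515]))
(array([ 488.2, -106.2,  137.2]), array([ 0.202 , -0.2053, -1.5213]))
[ 31.7  30.5 -22.2  96.3  -4.5  56.8   9.4]
```

step_arm([
  [35,-40,8,0.034,-0.082,-0.25,0],
  [70,-80,16,0.068,-0.164,-0.5,0],
  [104,-119,24,0.1,-0.247,-0.75,0],
  [104,-119,24,0.1,-0.247,-0.75,0],
  [150,-117,38,0.114,-0.24,-0.845,0],
  [200,-116,52,0.128,-0.235,-0.94,0],
  [250,-114,66,0.14,-0.23,-1.04,0],
  [300,-113,80,0.155,-0.226,-1.14,0],
  [350,-111,95,0.17,-0.22,-1.24,0],
  [400,-109,110,0.18,-0.215,-1.34,0],
  [450,-107,124,0.19,-0.21,-1.44,0],
  [488,-106,137,0.202,-0.205,-1.521,0],
  [488,-106,137,0.202,-0.205,-1.521,0],
  [488,-106,137,0.202,-0.205,-1.521,0],
  [488,-106,137,0.202,-0.205,-1.521,0],
])

```text
time: 7.3
position: [0.5692, 0.3162, 0.3086]
orientation: [180.0, -0.2, 172.3]
ft_force: [-0.8, -0.6, -2.0]
grip_width: 0.0476
```

```bash
python3 - <<'E'
from fit import *
s=st()
print(delta(*trayslot(.045,.045)))
print(s['joint_positions'].round(1))
a=cam('wrist')['img'];b=cam('side')['img']; cv2.imwrite('pics/w3.png',np.hstack([cv2.resize(a,(400,250)),cv2.resize(b,(400,250))]))
E
```

```text
t 7.3 tcp [0.5692 0.3162 0.3086] rpy [179.98  -0.2  172.34] grasp [0.5685 0.3164 0.1286] F [-0.8 -0.6 -2. ] w 0.0476
(array([-0.6,  0.8, 83.6]), array([ 0.0003, -0.0034, -0.001 ]))
[ -5.1  33.2 -40.8  98.   24.7  58.3  27.7]
```

View pics/w3.png

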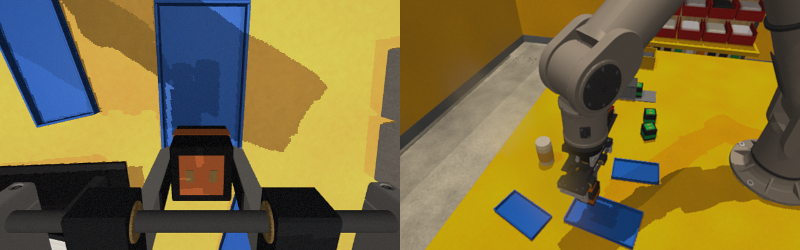

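step_arm([
  [0,0,40,0,0,0,0],
  [0,0,70,0,0,0,0],
  [0,0,81,0,0,0,0],
  [0,0,84,0,0,0,0],
  [0,0,84,0,0,0,0],
  [0,0,84,0,0,0,0],
  [0,0,84,0,0,0,0.7],
  [0,0,84,0,0,0,0.7],
  [0,0,84,0,0,0,0.7],
  [0,0,84,0,0,0,0.7],
])

```text
time: 8.65
position: [0.5687, 0.3175, 0.2248]
orientation: [179.9, -0.2, 172.4]
ft_force: [0.1, 0.5, -0.3]
grip_width: 0.0658
```

step_arm([
  [0,0,-20,0,0,0,0.7],
  [0,0,-60,0,0,0,0.7],
  [0,0,-100,0,0,0,0.7],
  [0,0,-120,0,0,0,1],
  [0,0,-120,0,0,0,1],
])

```text
time: 9.28
position: [0.5692, 0.3175, 0.3466]
orientation: [179.9, -0.1, 172.4]
ft_force: [0.6, -0.3, -0.6]
grip_width: 0.0823
```

```bash
python3 - <<'E'
from fit import *
s=st()
print(delta(*downpose([.52,-.08,.17],128)))
p,R=bedpose(.025,.139);print(delta(p,R))
a=cam('wrist')['img'];b=cam('top')['img']; cv2.imwrite('pics/w4.png',np.hstack([cv2.resize(a,(400,250)),cv2.resize(b,(400,250))]))
E
```

```text
t 9.28 tcp [0.5692 0.3175 0.3466] rpy [ 1.7987e+02 -6.0000e-02  1.7242e+02] grasp [0.5691 0.3179 0.1666] F [ 0.6 -0.3 -0.6] w 0.0823
(array([  -3.6, -400.5,   -4.3]), array([ 0.0018, -0.0019,  0.7753]))
(array([-126.5, -508.9,    6.7]), array([-0.1992,  0.2058,  1.5211]))
```

View pics/w4.png

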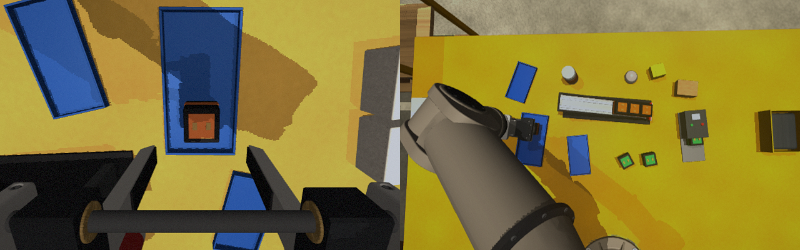

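step_arm([
  [0,-60,-5,0,0,0.16,1],
  [0,-120,-5,0,0,0.32,1],
  [0,-180,-5,0,0,0.48,1],
  [0,-240,-5,0,0,0.64,1],
  [-2,-300,-5,0,0,0.775,1],
  [-2,-360,-5,0,0,0.9,1],
  [-4,-400,-5,0,0,1.0,1],
  [-60,-460,0,-0.1,0.1,1.2,1],
  [-126,-509,7,-0.199,0.206,1.521,1],
  [-126,-509,7,-0.199,0.206,1.521,1],
  [-126,-509,7,-0.199,0.206,1.521,1],
  [-126,-509,7,-0.199,0.206,1.521,1],
  [-126,-509,7,-0.199,0.206,1.521,1],
])

```text
time: 11.0
position: [0.6266, -0.2026, 0.3367]
orientation: [-179.8, -14.9, 84.9]
ft_force: [-0.4, -0.5, 0.4]
grip_width: 0.0942
```

```bash
python3 - <<'E'
from fit import *
s=st()
p,R=bedpose(.025,.039);print(delta(p,R))
a=cam('wrist')['img']; cv2.imwrite('pics/w5.png',a)
E
```

```text
t 11.0 tcp [ 0.6266 -0.2026  0.3367] rpy [-179.83  -14.91   84.86] grasp [ 0.6302 -0.1564  0.1628] F [-0.4 -0.5  0.4] w 0.0942
(array([-0.3,  1.4, 97.9]), array([-0.0036,  0.0015,  0.0023]))
```

View pics/w5.png

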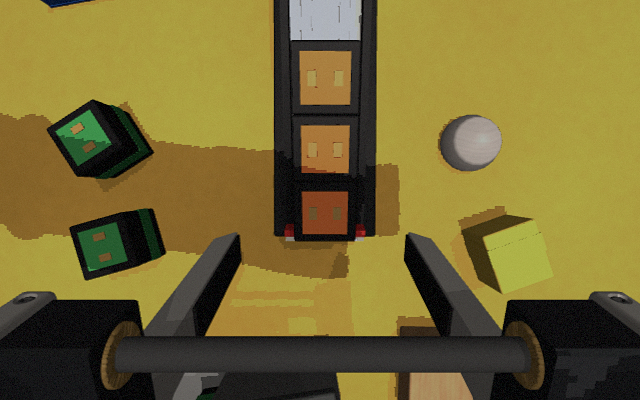

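The lane has slid down; old2 is now at the stop (325,212). Grasp it.

step_arm([
  [0,1,40,0,0,0,1],
  [0,1,80,0,0,0,1],
  [0,1,95,0,0,0,1],
  [0,1,98,0,0,0,1],
  [0,1,98,0,0,0,1],
  [0,1,98,0,0,0,0],
  [0,1,98,0,0,0,0],
  [0,1,98,0,0,0,0],
  [0,1,98,0,0,0,0],
  [0,1,98,0,0,0,0],
  [0,1,88,0,0,0,0],
  [0,1,68,0,0,0,0],
  [0,1,43,0,0,0,0],
  [0,1,23,0,0,0,0],
  [0,1,23,0,0,0,0],
])

```text
time: 12.92
position: [0.6288, -0.1987, 0.3168]
orientation: [180.0, -14.9, 84.7]
ft_force: [0.1, -0.1, -1.8]
grip_width: 0.0481
```

```bash
python3 - <<'E'
from fit import *
s=st()
print(delta(*downpose([.52,-.08,.14],128)))
print(delta(*trayslot(-.03,.13)))
a=cam('wrist')['img'];b=cam('top')['img']; cv2.imwrite('pics/w6.png',np.hstack([cv2.resize(a,(400,250)),cv2.resize(b,(400,250))]))
E
```

```text
t 12.93 tcp [ 0.6288 -0.1987  0.3168] rpy [179.97 -14.87  84.7 ] grasp [ 0.6331 -0.1527  0.1428] F [ 0.1 -0.1 -1.8] w 0.0481
(array([ 105.4, -119.3,   24.6]), array([ 0.0986, -0.2469, -0.7514]))
(array([ 492.2, -181.6,  137.6]), array([ 0.199 , -0.2063, -1.5214]))
```

View pics/w6.png

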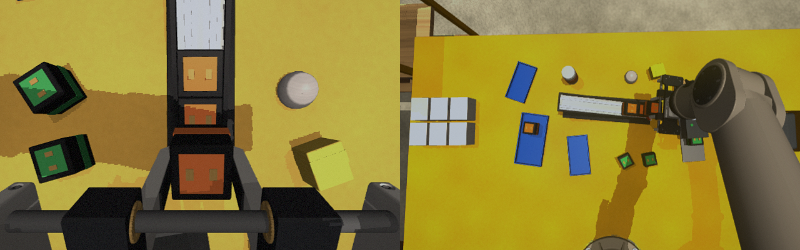

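step_arm([
  [35,-40,8,0.034,-0.082,-0.25,0],
  [70,-80,16,0.068,-0.164,-0.5,0],
  [105,-119,24,0.1,-0.247,-0.75,0],
  [105,-119,24,0.1,-0.247,-0.75,0],
  [150,-125,38,0.114,-0.24,-0.845,0],
  [200,-133,52,0.128,-0.235,-0.94,0],
  [250,-141,66,0.14,-0.23,-1.04,0],
  [300,-149,80,0.155,-0.226,-1.14,0],
  [350,-157,95,0.17,-0.22,-1.24,0],
  [400,-166,110,0.18,-0.215,-1.34,0],
  [450,-174,124,0.19,-0.21,-1.44,0],
  [492,-182,138,0.2,-0.206,-1.521,0],
  [492,-182,138,0.2,-0.206,-1.521,0],
  [492,-182,138,0.2,-0.206,-1.521,0],
  [492,-182,138,0.2,-0.206,-1.521,0],
])

```text
time: 14.9
position: [0.4943, 0.3263, 0.3082]
orientation: [-180.0, -0.2, 172.3]
ft_force: [0.6, 0.6, -0.9]
grip_width: 0.0481
```

```bash
python3 - <<'E'
from fit import *
s=st()
print(delta(*trayslot(-.03,.045)))
a=cam('wrist')['img'];cv2.imwrite('pics/w7.png',a)
E
```

```text
t 14.9 tcp [0.4943 0.3263 0.3082] rpy [-179.98   -0.24  172.34] grasp [0.4935 0.3263 0.1282] F [ 0.6  0.6 -0.9] w 0.0481
(array([-1.3,  0.8, 83.2]), array([-0.0004, -0.0042, -0.001 ]))
```

View pics/w7.png

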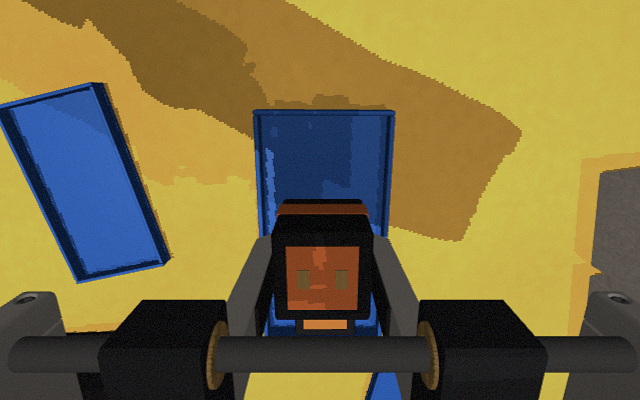

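step_arm([
  [0,0,40,0,0,0,0],
  [0,0,70,0,0,0,0],
  [0,0,80,0,0,0,0],
  [0,0,83,0,0,0,0],
  [0,0,83,0,0,0,0],
  [0,0,83,0,0,0,0],
  [0,0,83,0,0,0,0.7],
  [0,0,83,0,0,0,0.7],
  [0,0,83,0,0,0,0.7],
  [0,0,83,0,0,0,0.7],
])

```text
time: 16.2
position: [0.4936, 0.3276, 0.2255]
orientation: [180.0, -0.2, 172.4]
ft_force: [0.6, 0.6, 0.5]
grip_width: 0.0659
```

step_arm([
  [0,0,-20,0,0,0,0.7],
  [0,0,-60,0,0,0,0.7],
  [0,0,-100,0,0,0,0.7],
  [0,0,-120,0,0,0,1],
  [0,0,-120,0,0,0,1],
])

```text
time: 16.82
position: [0.4943, 0.3275, 0.3473]
orientation: [179.9, -0.1, 172.4]
ft_force: [0.5, -0.7, -0.6]
grip_width: 0.0824
```

```bash
python3 - <<'E'
from fit import *
s=st()
T=cam('top');S=cam('side')
b=cam('wrist')['img']; cv2.imwrite('pics/w8.png',np.hstack([cv2.resize(T['img'],(400,250)),cv2.resize(b,(400,250))]))
for d,z in((T,.054),(S,.054)):
    m=cv2.inRange(cv2.cvtColor(d['img'],cv2.COLOR_BGR2HSV),np.array((45,80,80)),np.array((80,255,255)))
    n,l,ss,c=cv2.connectedComponentsWithStats(m)
    for i in range(1,n):
        if ss[i,4]>30: 
            r=cv2.minAreaRect(np.argwhere(l==i)[:,::-1].astype(np.float32)); bx=np.array([onz(d,*p,z) for p in cv2.boxPoints(r)])
            e=bx[1]-bx[0]; e2=bx[2]-bx[1]
            print(ss[i,4],c[i].round(),onz(d,*c[i],z).round(4),'edges',np.degrees(np.arctan2(e[1],e[0])).round(1),np.linalg.norm(e).round(3),np.degrees(np.arctan2(e2[1],e2[0])).round(1),np.linalg.norm(e2).round(3))
E
```

```text
t 16.82 tcp [0.4943 0.3275 0.3473] rpy [ 1.7990e+02 -1.0000e-01  1.7242e+02] grasp [0.494  0.3279 0.1673] F [ 0.5 -0.7 -0.6] w 0.0824
115 [475. 225.] [ 0.5134 -0.331   0.054 ] edges -90.4 0.033 177.8 0.021
201 [400. 255.] [ 0.4435 -0.1506  0.054 ] edges -79.0 0.036 -170.0 0.036
200 [361. 258.] [ 0.4373 -0.0588  0.054 ] edges -64.0 0.034 -154.1 0.035
92 [401. 178.] [ 0.4439 -0.1508  0.054 ] edges -165.6 0.031 95.4 0.033
123 [399. 202.] [ 0.4395 -0.0587  0.054 ] edges -155.1 0.038 100.2 0.038
```

View pics/w8.png

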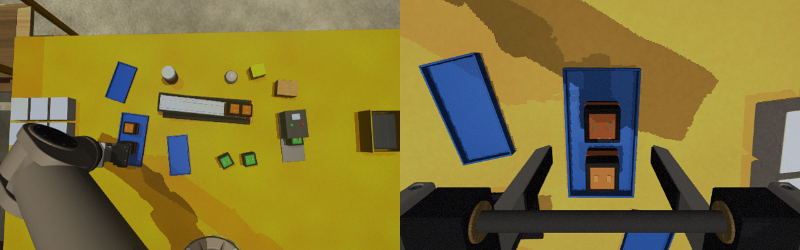

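```bash
python3 - <<'E'
from fit import *
st();print(delta(*downpose([.4385,-.0588,.12],116)))
E
```

```text
t 16.98 tcp [0.4939 0.3271 0.3447] rpy [-179.97   -0.28  172.44] grasp [0.493  0.3271 0.1647] F [ 0.1 -0.1  0.6] w 0.0926
(array([   3.9, -389.8,   44.9]), array([-0.0029, -0.0043,  0.985 ]))
```

step_arm([
  [0,-60,0,0,0,0.16,1],
  [1,-120,0,0,0,0.32,1],
  [2,-180,10,0,0,0.48,1],
  [2,-240,20,0,0,0.64,1],
  [3,-300,30,0,0,0.8,1],
  [4,-360,40,0,0,0.95,1],
  [4,-390,45,-0.003,-0.004,0.985,1],
  [4,-390,45,-0.003,-0.004,0.985,1],
  [4,-390,45,-0.003,-0.004,0.985,1],
])

```text
time: 18.1
position: [0.4387, -0.0579, 0.3]
orientation: [180.0, -0.1, 116.1]
ft_force: [-0.3, 1.1, 0.3]
grip_width: 0.0939
```

```bash
python3 - <<'E'
from fit import *
s=st()
W=cam('wrist'); im=W['img'].copy()
print(delta(*downpose([.4385,-.0588,.038],116)))
for a in(26,116,206,296):
    X=np.array([.4385,-.0588,.054])+.0339*np.array([np.cos(np.radians(a+45)),np.sin(np.radians(a+45)),0])
    u=proj(W,X); cv2.circle(im,tuple(int(q) for q in u.round()),3,(255,0,255),-1)
cv2.imwrite('pics/w9.png',im)
E
```

```text
t 18.1 tcp [ 0.4387 -0.0579  0.3   ] rpy [ 1.7995e+02 -8.0000e-02  1.1607e+02] grasp [ 0.4387 -0.0576  0.12  ] F [-0.3  1.1  0.3] w 0.0939
(array([-1. , -0.9, 82.1]), array([ 0.0011, -0.0012,  0.0018]))
```

View pics/w9.png

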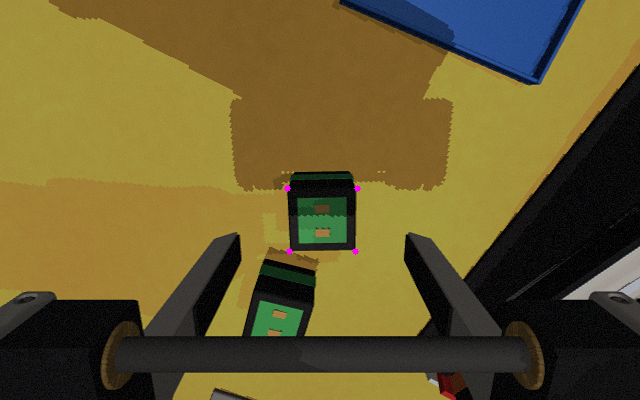

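step_arm([
  [-1,-1,40,0,0,0,1],
  [-1,-1,70,0,0,0,1],
  [-1,-1,80,0,0,0,1],
  [-1,-1,82,0,0,0,1],
  [-1,-1,82,0,0,0,1],
  [-1,-1,82,0,0,0,0],
  [-1,-1,82,0,0,0,0],
  [-1,-1,82,0,0,0,0],
  [-1,-1,82,0,0,0,0],
  [-1,-1,82,0,0,0,0],
  [-1,-1,82,0,0,0,0],
  [-1,-1,70,0,0,0,0],
  [-1,-1,40,0,0,0,0],
  [-1,-1,0,0,0,0,0],
  [-1,-1,-20,0,0,0,0],
  [-1,-1,-20,0,0,0,0],
])

```text
time: 20.15
position: [0.4384, -0.06, 0.322]
orientation: [179.8, 0.1, 116.0]
ft_force: [-1.0, -0.3, -1.7]
grip_width: 0.0476
```

```bash
python3 - <<'E'
from fit import *
s=st()
print(delta(*downpose([.50,-.02,.19],100)))
print(delta(*bedpose(.15,.12)))
a=cam('wrist')['img'];b=cam('top')['img']; cv2.imwrite('pics/w10.png',np.hstack([cv2.resize(a,(400,250)),cv2.resize(b,(400,250))]))
E
```

```text
t 20.15 tcp [ 0.4384 -0.06    0.322 ] rpy [1.7979e+02 9.0000e-02 1.1599e+02] grasp [ 0.4391 -0.06    0.1421] F [-1.  -0.3 -1.7] w 0.0476
(array([  8.9,  73.1, -47.7]), array([0.0038, 0.0011, 0.279 ]))
(array([-104.6,  172.3,  -29.8]), array([-0.0675,  0.2558,  0.543 ]))
```

View pics/w10.png

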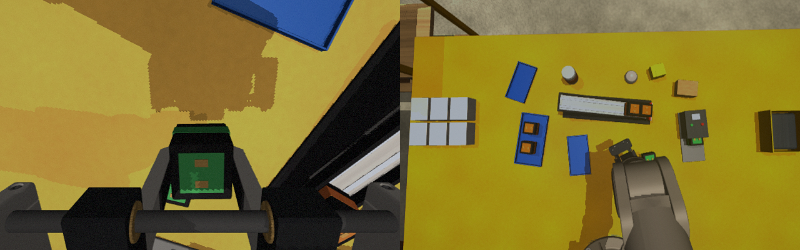

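step_arm([
  [2,20,-20,0,0,0.08,0],
  [5,45,-40,0,0,0.18,0],
  [9,73,-48,0,0.03,0.28,0],
  [-30,110,-44,-0.03,0.1,0.36,0],
  [-70,140,-36,-0.05,0.18,0.46,0],
  [-105,172,-30,-0.067,0.256,0.543,0],
  [-105,172,-30,-0.067,0.256,0.543,0],
  [-105,172,-30,-0.067,0.256,0.543,0],
  [-105,172,-30,-0.067,0.256,0.543,0],
])

```text
time: 21.38
position: [0.6381, -0.0781, 0.3504]
orientation: [-179.8, -15.0, 84.8]
ft_force: [-0.1, -0.8, -0.6]
grip_width: 0.0482
```

```bash
python3 - <<'E'
from fit import *
s=st()
print(delta(*bedpose(.15,.040)))
a=cam('wrist')['img'];b=cam('side')['img']; cv2.imwrite('pics/w11.png',np.hstack([cv2.resize(a,(400,250)),cv2.resize(b,(400,250))]))
E
```

```text
t 21.38 tcp [ 0.6381 -0.0781  0.3504] rpy [-179.76  -15.01   84.77] grasp [ 0.6416 -0.0316  0.1765] F [-0.1 -0.8 -0.6] w 0.0482
(array([ 0.3,  1.3, 77.8]), array([-0.0044, -0.0002,  0.0008]))
```

View pics/w11.png

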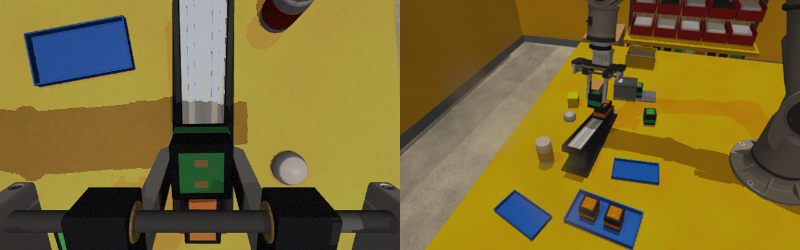

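step_arm([
  [0,1,30,0,0,0,0],
  [0,1,55,0,0,0,0],
  [0,1,70,0,0,0,0],
  [0,1,77,0,0,0,0],
  [0,1,78,0,0,0,0],
  [0,1,78,0,0,0,0],
])

```text
time: 22.22
position: [0.6416, -0.0591, 0.2759]
orientation: [-179.8, -15.0, 84.7]
ft_force: [0.1, -0.8, -1.4]
grip_width: 0.048
```

```bash
python3 - <<'E'
from fit import *
s=st()
a=cam('wrist')['img']; cv2.imwrite('pics/w12.png',a)
E
```

```text
t 22.23 tcp [ 0.6416 -0.0591  0.2759] rpy [-179.84  -15.03   84.69] grasp [ 0.6454 -0.0125  0.1021] F [ 0.1 -0.8 -1.4] w 0.048
```

View pics/w12.png

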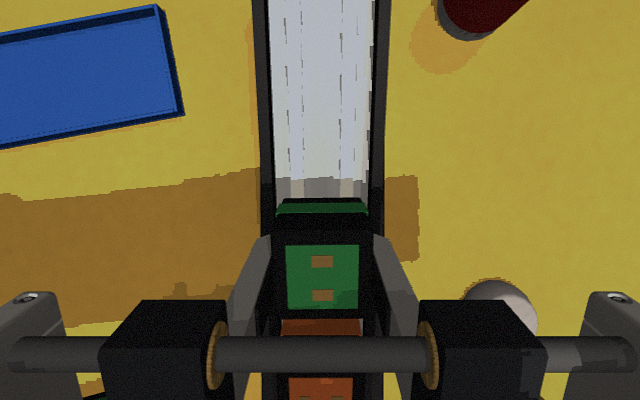

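step_arm([
  [0,0,1,0,0,0,0.7],
  [0,0,1,0,0,0,0.7],
  [0,0,1,0,0,0,0.7],
  [0,0,1,0,0,0,0.7],
  [0,0,-20,0,0,0,0.7],
  [0,0,-50,0,0,0,0.7],
  [0,0,-80,0,0,0,1],
  [0,0,-110,0,0,0,1],
  [0,0,-110,0,0,0,1],
])

```text
time: 23.4
position: [0.6396, -0.0879, 0.3837]
orientation: [-180.0, -15.0, 84.7]
ft_force: [0.0, -0.3, -0.9]
grip_width: 0.0917
```

```bash
python3 - <<'E'
from fit import *
s=st()
print('t',delta(*downpose([.46,-.15,.12],101)))
a=cam('wrist')['img'];b=cam('side');b2=b['img']; cv2.imwrite('pics/w13.png',np.hstack([cv2.resize(a,(400,250)),cv2.resize(b2,(400,250))]))
for o in arm.place_of('side','new1'): print(o['conf'],o['centre'],onz(b,*o['centre'],.027))
print(s['joint_positions'].round(1))
E
```

```text
t 23.4 tcp [ 0.6396 -0.0879  0.3837] rpy [-180.    -15.     84.68] grasp [ 0.6439 -0.0416  0.2098] F [ 0.  -0.3 -0.9] w 0.0917
t (array([ -97.4, -173. ,   60.6]), array([ 0.0372, -0.2601, -0.2831]))
0.63 [398.1, 183.3] [ 0.44976719 -0.16189427  0.027     ]
0.58 [316.6, 187.6] [ 0.65368951 -0.09131979  0.027     ]
[ 25.5  25.5 -26.2  95.7  -4.7  60.3  -1.3]
```

View pics/w13.png

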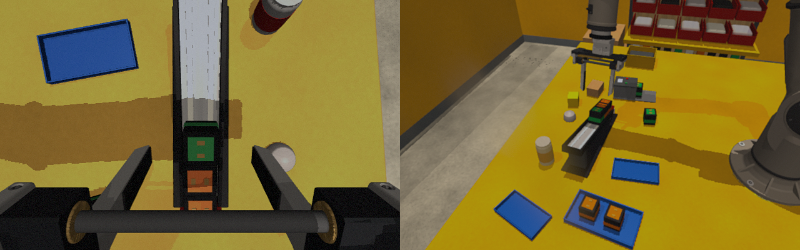

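```bash
python3 - <<'E'
from fit import *
st();print('t',delta(*downpose([.4437,-.1507,.12],102)))
E
```

```text
t 23.55 tcp [ 0.6389 -0.0872  0.3807] rpy [-179.73  -15.04   84.69] grasp [ 0.6424 -0.0406  0.2068] F [-0.7  0.5 -0.3] w 0.094
t (array([ -99.5, -188.2,   57.7]), array([ 0.035 , -0.2611, -0.2998]))
```

step_arm([
  [-20,-50,0,0,-0.06,-0.08,1],
  [-45,-100,10,0.02,-0.13,-0.16,1],
  [-70,-150,30,0.03,-0.2,-0.24,1],
  [-99,-188,58,0.035,-0.261,-0.3,1],
  [-99,-188,58,0.035,-0.261,-0.3,1],
  [-99,-188,58,0.035,-0.261,-0.3,1],
  [-99,-188,58,0.035,-0.261,-0.3,1],
])

```text
time: 24.42
position: [0.4453, -0.1499, 0.3007]
orientation: [179.9, -0.0, 102.0]
ft_force: [0.3, -0.4, -0.3]
grip_width: 0.094
```

```bash
python3 - <<'E'
from fit import *
s=st()
W=cam('wrist'); im=W['img'].copy()
m=cv2.inRange(cv2.cvtColor(im,cv2.COLOR_BGR2HSV),np.array((50,70,60)),np.array((80,255,255)))
n,l,ss,c=cv2.connectedComponentsWithStats(m)
for i in range(1,n):
    if ss[i,4]>300:
        r=cv2.minAreaRect(np.argwhere(l==i)[:,::-1].astype(np.float32));bx=np.array([onz(W,*p,.054) for p in cv2.boxPoints(r)]); e=bx[1]-bx[0]; print(c[i],bx.mean(0),np.degrees(np.arctan2(e[1],e[0])),np.linalg.norm(e),np.linalg.norm(bx[2]-bx[1]))
print(delta(*downpose([.4437,-.1507,.038],102)))
for a in(12,102,192,282):
    X=np.array([.4437,-.1507,.054])+.0339*np.array([np.cos(np.radians(a+45)),np.sin(np.radians(a+45)),0])
    u=proj(W,X); cv2.circle(im,tuple(int(q) for q in u.round()),3,(255,0,255),-1)
cv2.imwrite('pics/w14.png',im)
E
```

```text
t 24.43 tcp [ 0.4453 -0.1499  0.3007] rpy [ 1.7988e+02 -1.0000e-02  1.0202e+02] grasp [ 0.4457 -0.1498  0.1207] F [ 0.3 -0.4 -0.3] w 0.094
[320.21004098 219.01741803] [ 0.44423513 -0.15081665  0.054     ] 99.39417325111461 0.03409530266421057 0.034002492714794094
(array([-0.4, -1.8, 82.7]), array([ 0.002 , -0.0001,  0.0005]))
```

View pics/w14.png

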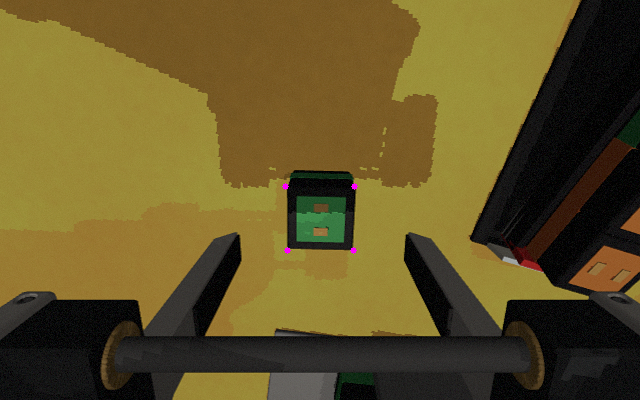

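step_arm([
  [0,-1,40,0,0,0.03,1],
  [0,-1,70,0,0,0.03,1],
  [0,-1,80,0,0,0.03,1],
  [0,-1,83,0,0,0.03,1],
  [0,-1,83,0,0,0.03,1],
  [0,-1,83,0,0,0.03,0],
  [0,-1,83,0,0,0.03,0],
  [0,-1,83,0,0,0.03,0],
  [0,-1,83,0,0,0.03,0],
  [0,-1,83,0,0,0.03,0],
  [0,-1,83,0,0,0.03,0],
  [0,-1,70,0,0,0.03,0],
  [0,-1,40,0,0,0.03,0],
  [0,-1,0,0,0,0.03,0],
  [0,-1,-40,0,0,0.03,0],
  [0,-1,-70,0,0,0.03,0],
  [0,-1,-70,0,0,0.03,0],
])

```text
time: 26.6
position: [0.4435, -0.1505, 0.373]
orientation: [179.7, 0.1, 100.3]
ft_force: [-0.5, -0.4, -2.6]
grip_width: 0.0475
```

```bash
python3 - <<'E'
from fit import *
s=st()
print(delta(*downpose([.50,-.05,.20],95)))
print(delta(*bedpose(.20,.12)))
a=cam('wrist')['img'];b=cam('side')['img']; cv2.imwrite('pics/w15.png',np.hstack([cv2.resize(a,(400,250)),cv2.resize(b,(400,250))]))
E
```

```text
t 26.6 tcp [ 0.4435 -0.1505  0.373 ] rpy [1.7975e+02 1.4000e-01 1.0027e+02] grasp [ 0.4443 -0.1508  0.193 ] F [-0.5 -0.4 -2.6] w 0.0475
(array([88.8, 73.6, -6.9]), array([0.0046, 0.0022, 0.092 ]))
(array([ 82.5, 218.2,   8.2]), array([-0.0308,  0.262 ,  0.2704]))
```

View pics/w15.png

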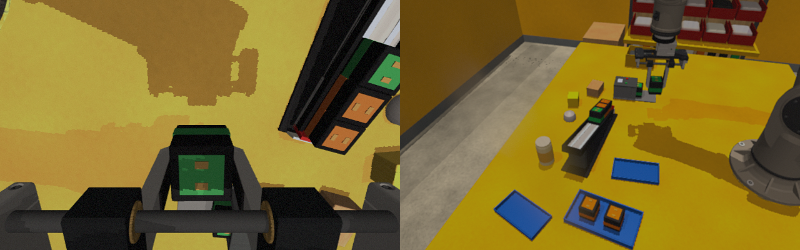

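step_arm([
  [40,30,-10,0,0,0.04,0],
  [75,60,-16,0,0,0.09,0],
  [89,100,-14,-0.01,0.06,0.13,0],
  [87,140,-8,-0.015,0.13,0.18,0],
  [85,180,0,-0.022,0.2,0.23,0],
  [83,218,8,-0.031,0.262,0.27,0],
  [83,218,8,-0.031,0.262,0.27,0],
  [83,218,8,-0.031,0.262,0.27,0],
  [83,218,8,-0.031,0.262,0.27,0],
])

```text
time: 27.82
position: [0.6422, -0.0299, 0.3625]
orientation: [-179.8, -15.0, 84.7]
ft_force: [-0.6, 0.4, -1.9]
grip_width: 0.0476
```

```bash
python3 - <<'E'
from fit import *
s=st()
print(delta(*bedpose(.20,.040)))
a=cam('wrist')['img'];b=cam('side')['img']; cv2.imwrite('pics/w16.png',np.hstack([cv2.resize(a,(400,250)),cv2.resize(b,(400,250))]))
E
```

```text
t 27.82 tcp [ 0.6422 -0.0299  0.3625] rpy [-179.75  -15.04   84.72] grasp [0.6458 0.0167 0.1887] F [-0.6  0.4 -1.9] w 0.0476
(array([ 0.3,  1.6, 77. ]), array([-0.0043, -0.0006, -0.    ]))
```

View pics/w16.png

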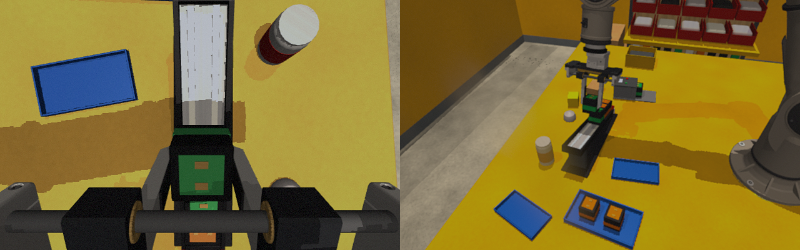

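step_arm([
  [0,2,30,0,0,0,0],
  [0,2,55,0,0,0,0],
  [0,2,70,0,0,0,0],
  [0,2,76,0,0,0,0],
  [0,2,77,0,0,0,0],
  [0,2,77,0,0,0,0],
])

```text
time: 28.68
position: [0.6467, -0.0104, 0.289]
orientation: [-179.8, -15.1, 84.7]
ft_force: [0.3, 0.3, -1.7]
grip_width: 0.0478
```

```bash
python3 - <<'E'
from fit import *
s=st()
a=cam('wrist')['img']; cv2.imwrite('pics/w17.png',a)
E
```

```text
t 28.68 tcp [ 0.6467 -0.0104  0.289 ] rpy [-179.84  -15.07   84.7 ] grasp [0.6505 0.0363 0.1152] F [ 0.3  0.3 -1.7] w 0.0478
```

View pics/w17.png

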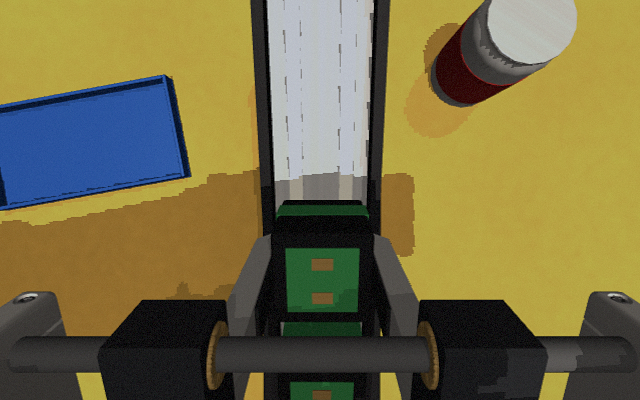

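step_arm([
  [0,0,2,0,0,0,0],
  [0,0,2,0,0,0,0.7],
  [0,0,2,0,0,0,0.7],
  [0,0,2,0,0,0,0.7],
  [0,0,2,0,0,0,0.7],
  [0,0,-20,0,0,0,0.7],
  [0,0,-50,0,0,0,0.7],
  [0,0,-80,0,0,0,1],
  [0,0,-110,0,0,0,1],
  [0,0,-110,0,0,0,1],
])

```text
time: 29.98
position: [0.6447, -0.0392, 0.3967]
orientation: [-180.0, -15.1, 84.7]
ft_force: [-0.1, -0.4, -0.7]
grip_width: 0.0919
```

```bash
python3 - <<'E'
from fit import *
s=st()
T=cam('top'); a=cam('wrist')['img'];b=cam('side')
cv2.imwrite('pics/w18.png',np.hstack([cv2.resize(a,(400,250)),cv2.resize(b['img'],(400,250))]))
# charger geometry: base plate grey region + predicted
cv2.imwrite('pics/ch.png',cv2.resize(T['img'][160:280,430:510],None,fx=5,fy=5,interpolation=2))
E
```

```text
t 29.98 tcp [ 0.6447 -0.0392  0.3967] rpy [-179.99  -15.05   84.69] grasp [0.649  0.0073 0.2229] F [-0.1 -0.4 -0.7] w 0.0919
```

View pics/w18.png

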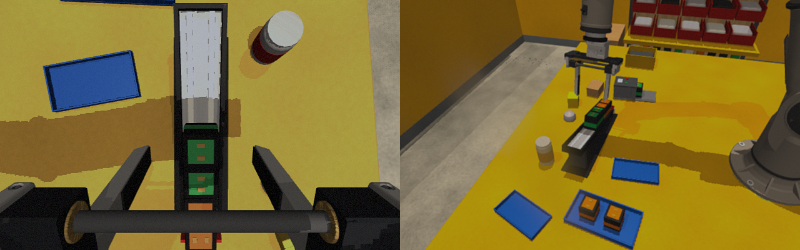

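View pics/ch.png

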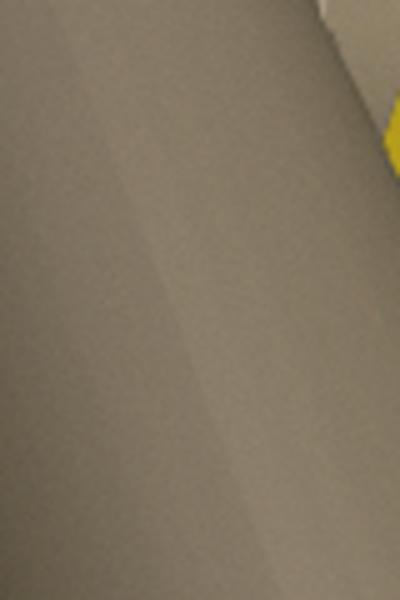

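```bash
python3 - <<'E'
from fit import *
st(); T=cam('top'); 
a=onz(T,453.3,259.6,.006);b=onz(T,488.3,256.3,.006);print(a,b,np.degrees(np.arctan2(*(a-b)[[1,0]]))-90,np.linalg.norm(a-b))
print(delta(*downpose([.497,-.332,.19],5)))
I=cv2.imread('pics/top0.png');cv2.imwrite('pics/ch.png',cv2.resize(I[160:280,430:510],None,fx=5,fy=5,interpolation=2))
E
```

```text
t 30.12 tcp [ 0.644  -0.0386  0.3937] rpy [-179.73  -15.07   84.7 ] grasp [0.6475 0.0081 0.2199] F [-0.2 -0.1 -0.1] w 0.0939
[ 0.42677468 -0.29173952  0.006     ] [ 0.43461502 -0.3786352   0.006     ] 5.155672840306508 0.08724866440444332
(array([-301.4, -119.5,  -56.3]), array([-0.1874, -0.2156,  1.3832]))
```

View pics/ch.png

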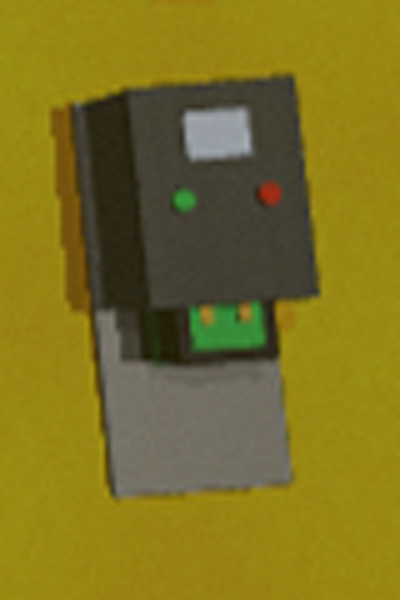

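step_arm([
  [-50,-20,-15,-0.03,-0.03,0.17,1],
  [-100,-40,-25,-0.05,-0.06,0.34,1],
  [-150,-60,-35,-0.08,-0.1,0.52,1],
  [-200,-80,-45,-0.11,-0.13,0.7,1],
  [-250,-100,-50,-0.14,-0.17,0.9,1],
  [-301,-120,-56,-0.187,-0.216,1.383,1],
  [-301,-120,-56,-0.187,-0.216,1.383,1],
  [-301,-120,-56,-0.187,-0.216,1.383,1],
  [-301,-120,-56,-0.187,-0.216,1.383,1],
  [-301,-120,-56,-0.187,-0.216,1.383,1],
  [-301,-120,-56,-0.187,-0.216,1.383,1],
  [-301,-120,-56,-0.187,-0.216,1.383,1],
])

```text
time: 31.68
position: [0.4967, -0.3318, 0.3707]
orientation: [180.0, -0.1, 5.0]
ft_force: [-0.3, 0.2, -0.4]
grip_width: 0.0941
```

```bash
python3 - <<'E'
from fit import *
s=st();print(s['joint_positions'].round(1))
W=cam('wrist'); im=W['img'].copy()
o=np.array([.5253,-.3266]); y=np.radians(5.2); R=np.array([[np.cos(y),-np.sin(y)],[np.sin(y),np.cos(y)]])
def cp(x,yy,z): return np.r_[o+R@[x,yy],z]
for X in [(0,-.04,.074),(0,.04,.074),(-.028,-.024,.06),(-.028,.024,.06),(-.095,.045,.006),(-.095,-.045,.006)]:
    u=proj(W,cp(*X)); cv2.circle(im,tuple(int(q) for q in u.round()),3,(255,0,255),-1)
cv2.imwrite('pics/w19.png',im)
print(delta(*downpose(cp(-.015,0,.044),5.2)))
E
```

```text
t 31.68 tcp [ 0.4967 -0.3318  0.3707] rpy [ 1.7999e+02 -6.0000e-02  5.0300e+00] grasp [ 0.4968 -0.3318  0.1907] F [-0.3  0.2 -0.4] w 0.0941
[ 31.4  19.2  -4.7 104.    1.8  56.8 -59. ]
(array([ 13.8,  -2.6, 146.7]), array([ 0.0003, -0.001 , -0.0031]))
```

View pics/w19.png

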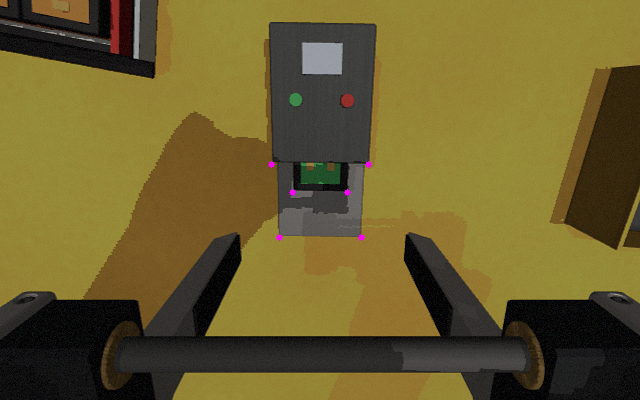

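step_arm([
  [7,-1,50,0,0,0,1],
  [13,-2,95,0,0,-0.003,1],
  [13,-2,130,0,0,-0.003,1],
  [13,-2,144,0,0,-0.003,1],
  [13,-2,147,0,0,-0.003,1],
  [13,-2,147,0,0,-0.003,1],
  [13,-2,147,0,0,-0.003,0],
  [13,-2,147,0,0,-0.003,0],
  [13,-2,147,0,0,-0.003,0],
  [13,-2,147,0,0,-0.003,0],
  [13,-2,147,0,0,-0.003,0],
  [13,-2,147,0,0,-0.003,0],
  [13,-2,147,0,0,-0.003,0],
])

```text
time: 33.35
position: [0.5097, -0.3286, 0.2237]
orientation: [180.0, -0.0, 5.2]
ft_force: [-1.0, 0.6, 0.6]
grip_width: 0.0479
```

```bash
python3 - <<'E'
from fit import *
s=st()
cv2.imwrite('pics/w20.png',cam('wrist')['img'])
E
```

```text
t 33.35 tcp [ 0.5097 -0.3286  0.2237] rpy [ 1.7998e+02 -5.0000e-02  5.1600e+00] grasp [ 0.5098 -0.3286  0.0437] F [-1.   0.6  0.6] w 0.0479
```

View pics/w20.png

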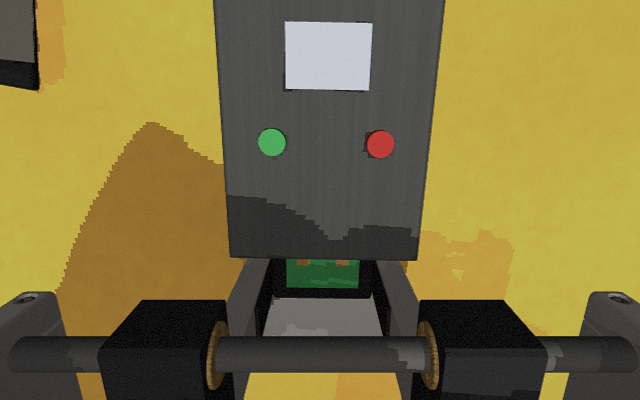

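step_arm([
  [-8,0,0,0,0,0,0],
  [-18,0,-1,0,0,0,0],
  [-30,0,-1,0,0,0,0],
  [-42,0,-1,0,0,0,0],
  [-50,0,-1,0,0,0,0],
  [-50,0,-1,0,0,0,0],
  [-50,0,-20,0,0,0,0],
  [-50,0,-60,0,0,0,0],
  [-50,0,-100,0,0,0,0],
  [-50,0,-140,0,0,0,0],
  [-50,0,-160,0,0,0,0],
  [-50,0,-160,0,0,0,0],
])

```text
time: 34.9
position: [0.4602, -0.333, 0.3862]
orientation: [179.9, -0.2, 5.2]
ft_force: [-0.8, 0.3, -2.1]
grip_width: 0.0482
```

```bash
python3 - <<'E'
from fit import *
s=st()
print(delta(*downpose([.50,-.05,.22],75)))
print(delta(*bedpose(.245,.12)))
a=cam('wrist')['img'];b=cam('side')['img']; cv2.imwrite('pics/w21.png',np.hstack([cv2.resize(a,(400,250)),cv2.resize(b,(400,250))]))
E
```

```text
t 34.9 tcp [ 0.4602 -0.333   0.3862] rpy [179.85  -0.24   5.18] grasp [ 0.461  -0.3334  0.2062] F [-0.8  0.3 -2.1] w 0.0482
(array([  65.2, -278.2,  -14.3]), array([ 0.0048, -0.002 , -1.2185]))
(array([ 217.7, -327.5,    9. ]), array([ 0.1866,  0.2166, -1.3791]))
```

View pics/w21.png

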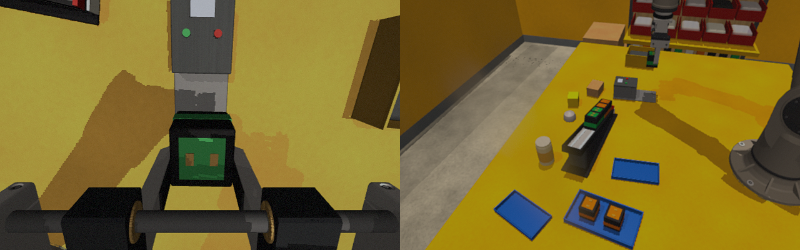

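step_arm([
  [12,-50,-5,0,0,-0.17,0],
  [24,-100,-10,0,0,-0.34,0],
  [36,-150,-14,0,0,-0.51,0],
  [48,-200,-16,0,0,-0.68,0],
  [56,-240,-16,0,0,-0.85,0],
  [65,-278,-16,0.005,-0.002,-1.02,0],
  [65,-278,-16,0.005,-0.002,-1.2,0],
  [65,-278,-16,0.005,-0.002,-1.2,0],
])

```text
time: 36.0
position: [0.4993, -0.0501, 0.3986]
orientation: [-179.7, -0.1, 73.9]
ft_force: [-0.1, -0.8, -0.6]
grip_width: 0.0477
```

```bash
python3 - <<'E'
from fit import *
s=st()
print(delta(*bedpose(.235,.12)))
a=cam('wrist')['img'];b=cam('side')['img']; cv2.imwrite('pics/w22.png',np.hstack([cv2.resize(a,(400,250)),cv2.resize(b,(400,250))]))
E
```

```text
t 36.0 tcp [ 0.4993 -0.0501  0.3986] rpy [-1.7967e+02 -6.0000e-02  7.3910e+01] grasp [ 0.4983 -0.0497  0.2186] F [-0.1 -0.8 -0.6] w 0.0477
(array([ 92.1, 126.9,  23.4]), array([ 0.0191,  0.2594, -0.1885]))
```

View pics/w22.png

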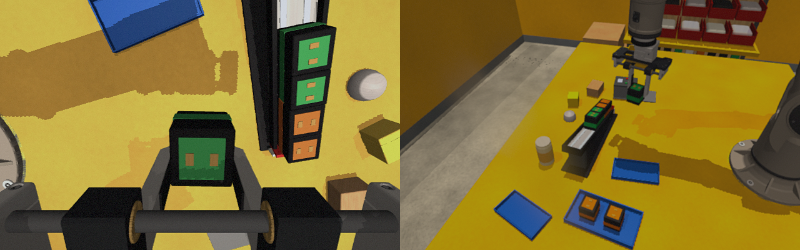

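step_arm([
  [30,32,0,0.005,0.06,-0.05,0],
  [60,64,5,0.01,0.13,-0.1,0],
  [85,96,14,0.015,0.2,-0.15,0],
  [92,127,23,0.019,0.259,-0.189,0],
  [92,127,23,0.019,0.259,-0.189,0],
  [92,127,23,0.019,0.259,-0.189,0],
  [92,127,23,0.019,0.259,-0.189,0],
])

```text
time: 36.98
position: [0.6463, 0.003, 0.3767]
orientation: [179.9, -14.9, 84.7]
ft_force: [-0.2, 0.4, -1.5]
grip_width: 0.0474
```

```bash
python3 - <<'E'
from fit import *
s=st()
print(delta(*bedpose(.235,.039)))
a=cam('wrist')['img'];b=cam('side')['img']; cv2.imwrite('pics/w23.png',np.hstack([cv2.resize(a,(400,250)),cv2.resize(b,(400,250))]))
E
```

```text
t 36.98 tcp [0.6463 0.003  0.3767] rpy [179.88 -14.91  84.73] grasp [0.6509 0.0491 0.2028] F [-0.2  0.4 -1.5] w 0.0474
(array([-0.1,  0.1, 83.1]), array([0.002 , 0.0016, 0.    ]))
```

View pics/w23.png

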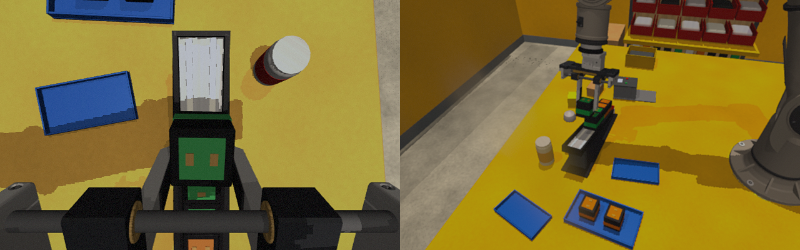

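step_arm([
  [0,1,30,0,0,0,0],
  [0,1,55,0,0,0,0],
  [0,1,72,0,0,0,0],
  [0,1,80,0,0,0,0],
  [0,1,82,0,0,0,0],
  [0,1,82,0,0,0,0],
  [0,1,82,0,0,0,0],
])

```text
time: 37.95
position: [0.6501, 0.0238, 0.2976]
orientation: [179.8, -15.0, 84.8]
ft_force: [-0.4, 0.8, -1.7]
grip_width: 0.0476
```

```bash
python3 - <<'E'
from fit import *
s=st()
a=cam('wrist')['img']; cv2.imwrite('pics/w24.png',a)
E
```

```text
t 37.95 tcp [0.6501 0.0238 0.2976] rpy [179.84 -14.96  84.79] grasp [0.6548 0.07   0.1237] F [-0.4  0.8 -1.7] w 0.0476
```

View pics/w24.png

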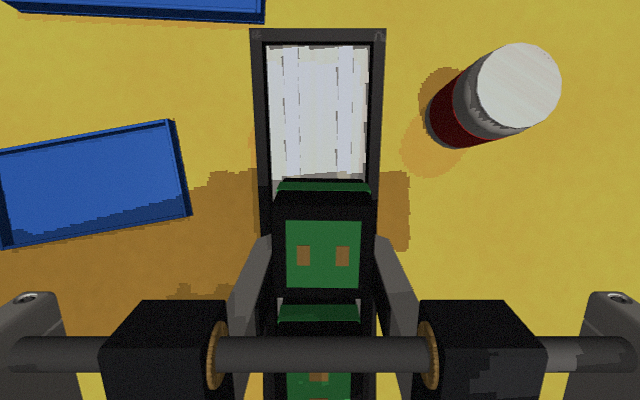

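Centred between the guides; release and rise.

step_arm([
  [0,0,1,0,0,0,0],
  [0,0,1,0,0,0,0.7],
  [0,0,1,0,0,0,0.7],
  [0,0,1,0,0,0,0.7],
  [0,0,1,0,0,0,0.7],
  [0,0,-20,0,0,0,0.7],
  [0,0,-50,0,0,0,0.7],
  [0,0,-80,0,0,0,1],
  [0,0,-110,0,0,0,1],
  [-60,-60,-130,0,0,0,1],
  [-120,-120,-130,0,0,0,1],
  [-180,-180,-130,0,0,0,1],
  [-240,-180,-130,0,0,0,1],
  [-300,-180,-130,0,0,0,1],
  [-360,-180,-130,0,0,0,1],
  [-360,-180,-130,0,0,0,1],
])

```text
time: 40.0
position: [0.4348, -0.3422, 0.3303]
orientation: [179.8, -14.9, 84.7]
ft_force: [0.4, -0.1, 0.2]
grip_width: 0.0939
```

```bash
python3 - <<'E'
from fit import *
s=st()
T=cam('top');S=cam('side')
cv2.imwrite('pics/e1.png',T['img']);cv2.imwrite('pics/e2.png',cv2.resize(S['img'][100:390,200:430],None,fx=2,fy=2,interpolation=2))
# lane packs: label centroids in bed frame
R=bedR(P[2]); o=np.array([P[0],P[1],.024])
for nm,lo,hi in(('or',(4,120,90),(19,255,255)),('gr',(45,80,80),(80,255,255))):
    b,_,_=blobs(T['img'],lo,hi,(180,500,140,280),50)
    for a,c in b:
        cc,r=ray(T,*c); n=R.apply([0,0,1]); X=cc+r*(n@(o+.054*n-cc))/(n@r); print(nm,a,c.round(),'bed',R.inv().apply(X-o).round(4),'z58',onz(T,*c,.058).round(3))
E
```

```text
t 40.0 tcp [ 0.4348 -0.3422  0.3303] rpy [179.82 -14.9   84.71] grasp [ 0.4396 -0.2961  0.1563] F [ 0.4 -0.1  0.2] w 0.0939
or 157 [454. 145.] bed [-0.1272 -0.0914  0.054 ] z58 [ 0.709 -0.285  0.058]
or 208 [375. 173.] bed [0.0718 0.0017 0.054 ] z58 [ 0.64  -0.094  0.058]
or 199 [394. 175.] bed [0.0239 0.0012 0.054 ] z58 [ 0.635 -0.14   0.058]
or 194 [206. 204.] bed [0.4388 0.1059 0.054 ] z58 [0.569 0.319 0.058]
or 194 [201. 236.] bed [0.4409 0.1717 0.054 ] z58 [0.492 0.328 0.058]
gr 203 [315. 165.] bed [ 0.2162 -0.0006  0.054 ] z58 [0.661 0.052 0.058]
gr 197 [335. 168.] bed [0.168  0.0007 0.054 ] z58 [0.653 0.002 0.058]
gr 190 [355. 171.] bed [0.1201 0.0005 0.054 ] z58 [ 0.648 -0.047  0.058]
```

View pics/e1.png

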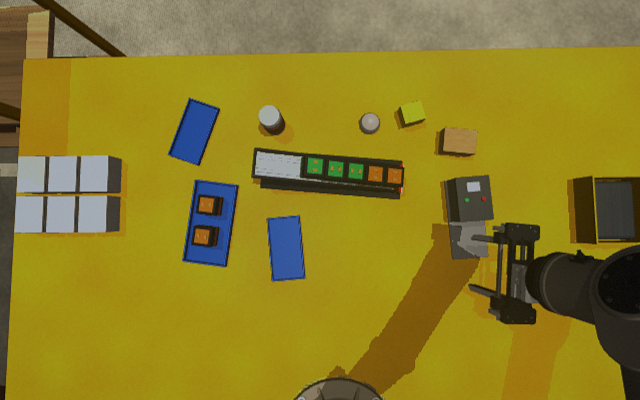

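View pics/e2.png

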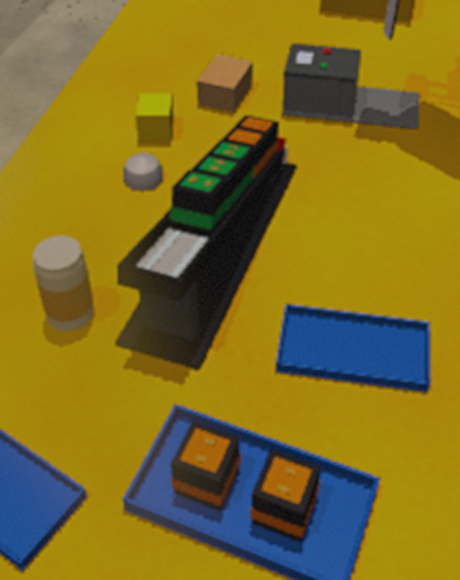

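```bash
python3 - <<'E'
from fit import *
print(arm.job_done()); st()
E
```

```text
the job is handed in; nothing more can be done
None
the job is handed in; nothing more can be done
```

The job is handed in after about 40 s of the 210 s allowed; no verdict was reported.

- **What I did:** The two front orange packs stand side by side in the largest blue tray, measured at about 0.209 × 0.114 m. Both green packs from the counter, then the one drawn sideways out of the charger, went into the lane behind the two remaining orange packs.
- **Lane, last check (top camera, bed frame):** The orange packs sit at x = 24 and 72 mm and the green packs at 120, 168 and 216 mm, all within 2 mm of the middle line.
- **Tray and other things:** The tray packs are at about +45 and −32 mm along its length, close to its middle line. The bell, oil tin, carton and yellow look-alike show where they were at the start.
- **Robot:** The gripper is open and clear of everything, with its grasp point 0.156 m above the table and no force on the wrist.
- **Problems:** No check failed. I saw no grip slip and no pack knocked aside. The only disagreement was about 2 mm between measured and predicted pack corners in the wrist view at the first grasp.

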